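# Pass the vial sled through the reader arch

## Robot

A 6-joint arm with a two-finger parallel gripper is mounted at the origin on a cart in front of the work surface, level with it; the furniture and walls round the work are solid. World frame = base frame: x ahead of the robot, y to its left, z up, the work surface at z = 0. Lengths are in mm, angles in rad, forces in N, time in s.
With the tool pointing down it reaches from about 275 to 750 mm from the base axis. Payload 10.2 kg.
Tool frame: the origin (TCP) lies midway between the tips of the shut fingers; the grasp point (between the pads) lies 19 mm behind it; z points along the fingers, y is the line along which they close (so a half turn about z gives the same grasp; the last joint's range is limited). The gripper opens to 85 mm and grips with 20 to 120 N. Pads are 22 mm wide; open, the fingers measure 114 mm over their backs; the gripper's body (76 mm by 85 mm) begins 54 mm behind the grasp point. The pads swing forward as they close: fully open they stand 13 mm farther back than shut.
Start: joints at [0.893, 0.313, 1.498, -0, 1.331, -0.223], TCP at [230.636, 471.633, 231.294] pointing down, gripper open.
Joint ranges: [-2.94, 2.94], [-0.97, 2.17], [0.19, 2.56], [-1.23, 4.37], [0.02, 3.11], [-2.88, 2.88]. Speed limits (rad/s): [2.39, 2.39, 3.01, 3.14, 3.14, 3.14].

## Interface

Orientations are given as a unit quaternion [w, x, y, z].
In Python, from rig import ctrl, capture, camera_info gives the robot as it stands.
- The arm moves only by the tool apply_moves, never from a script. Its argument "targets" is a list of rows, each a list of 3 entries, a list of its own where there are three numbers: the finger opening in mm, from 0 to 85.4, then the shift along the world's x, y, z in mm, then the turn, a rotation vector about the world's x, y, z in degrees. In form: [[grip, [dx, dy, dz], [rx, ry, rz]], ...]. A call has 1 to 20 rows; each row is the pose to reach, as a shift and turn from the pose commanded when the call began; what a row does not reach only later rows make up. A row lasts 1/10 s, in which the tool goes at most 50 mm and 8.59 degrees, less where a joint would pass 70% of its speed; a pose out of reach is approached as far as the arm can. A call with a gripper value outside its range is refused whole. The fingers move at their own pace and stop on an object; "squeeze" is the grip in N (left out, the last holds). Time passes only in rows, so rows that repeat a pose let the fingers close. It gives the time, the measured TCP pose, the force, the opening and the grip force at its end, in the units of the state.
- ctrl.sense(): the state, without advancing time (a new reading comes with each control period).
- capture(name): name is "scene" or "side" or "wrist"; returns (picture, depth): 420x560x3 uint8, blue, green, red; 420x560 float32, mm along the optical axis (not along the pixel's ray), 0 where there is no reading.
- camera_info(name): a dict with "vfov" (degrees; the focal length in pixels is half the picture's height over the tangent of half this angle, whatever the lens; pixels are square), "cx", "cy" (the principal point, pixels), "k1" (the pictures are not rectified: a ray, as slopes to the right and down, at radius r is drawn at 1 + k1 r^2 times it, then the intrinsics apply), "extrinsics" (4x4, takes a point from camera to world coordinates). Camera axes: x right, y down, z forward; pixel columns grow to the right and rows downward; lengths in mm; the calibration is good to about 2 mm. A picture is of the moment at which its call begins: read the wrist's pose just before it. camera_info takes no time and is no camera call; for the wrist camera it gives the pose at the moment of the call.
- ctrl.finish_job(): hands the job in; it is judged then, once.
The state is a dict: "time_s": time; "joints": joint angles; "dq": joint speeds; "tau": joint torques, N m; "eef_pos": TCP position; "ee_rot": TCP orientation; "force": force on the tool from outside, world axes, zero at the start; "wrist_torque": the same for the moment, N m; "grip_width": opening from 0.0 (shut) to 1.0 (fully open); "grip_force": force on a finger pad.
Only numpy, scipy, OpenCV 4.12 (cv2) and the standard library are available. Lean on these libraries where they do the work, as an engineer would, in place of code of your own. Each camera call takes 0.05 s, during which the arm holds its last target. There are 200 camera calls.

## Task

Free the vial sled by turning its wing clamp a full quarter turn counter-clockwise (seen from above). Then slide the sled along its track, under the reader arch and on until its nose has pushed the plunger of the gauge at the far end about half-way in; the plunger has no spring and stays where it is pushed, so feel for it and do not overrun. The sample vial rides upright in the sled's cup all the way: do not take it out or tip it, and leave the other things on the bench where they stand.

Things in the scene. Friction and masses are not known exactly. Their poses are not given: they have to be found in the camera images.
- track: Aluminium track 100 mm wide, fixed on the bench. Origin on the bench at mid-width; +y is the direction of travel (towards the gauge), z up. It runs from y = -252 to +292 mm. Channel floor at z = 8 mm; rails with inward lips (top z = 24 mm, 48 mm between the lips) hold the sled's flange down with 2 to 3 mm play, so it can only slide along y.
- sled: Grey plastic sled 236 mm long, captive in the track. Origin: centre of its underside (bench + 8 mm), axes as the track. Two grip posts at y = -90 (rear) and +105 mm (front; at the start in or just before the arch). Vial cup at y = 0, outer diameter 46 mm, z = 18 to 36 mm. Rear lug (y = -118 to -106, z = 18 to 31 mm) reaches to x = +50 mm; the clamp's arm, about 9 mm ahead, blocks it.
- rear_post (a point): Centre of the top of the sled's rear grip post (16 mm square, 54 mm tall; this point 80 mm above the bench). Axes as the sled.
- front_post (a point): Centre of the top of the sled's front grip post (16 mm square, 54 mm tall; 80 mm above the bench). Axes as the sled.
- sled_nose (a point): Middle of the lower edge of the sled's front end face, 118 mm ahead of the sled's origin.
- plunger (a joint): How far the gauge's plunger is pushed in, m: 0 = fully out, 0.018 = bottomed. Steel pin 10 mm thick, axis along the track 20 mm above the bench; no spring, about 5 N to push. The gauge is a dark steel block (36 wide, 30 long, 22 mm tall) clamped in the channel at the +y end; its place differs each time and is not measured: the free tip lies somewhere between track y = 200 and 235 mm.
- arch: Fixed grey reader arch astride the track, 50 mm deep along it. Origin on the bench under its middle, axes as the track. Opening 126 mm wide, 112 mm high; lintel z = 112 to 150 mm, 162 mm wide, with a small black box on it to z = 162 mm. No room for a gripper over the sled in or close to it: hold the posts only well before or behind.
- clamp (a joint): Angle of the wing clamp about the vertical, rad: 0 = arm along the track in front of the sled's lug (locked), 1.571 = a quarter turn counter-clockwise from above, arm pointing away from the track (free; end of its range). Stays where it is left (friction 0.12 N m).
- clamp_grip (a point): Middle of the clamp's black wing, on its turning axis, 63.5 mm above the bench, at track x = 66, y = -167 mm. The wing is 12 mm thick along this point's x, 42 mm long along its y (along the track when locked), 26 mm tall (13 mm above and below this point). The steel arm below it reaches 50 mm along -y, its top 38.5 mm above the bench.
- sample_vial: Clear sample vial standing in the sled's cup, 32 mm diameter, 70 mm tall, about 30 g. Origin: centre of its underside, 26 mm above the bench; its top is 96 mm above the bench.
- spare_vial_a: Bystander: clear vial 32 mm diameter, 70 mm tall, on the bench beyond the track. Origin: centre of underside.
- spare_vial_b: Bystander: clear vial 32 mm diameter, 70 mm tall, on the bench beyond the track. Origin: centre of underside.
- lab_timer: Bystander: flat timer 62 x 62 x 18 mm on the robot's side of the track. Origin: centre of underside.
- amber_bottle: Bystander: small amber bottle with black cap, 42 mm diameter, 90 mm tall. Origin: centre of underside.
- pump_cap: Bystander: white pump cap lying down, 27 x 117 x 27 mm. Origin: centre of underside.
- squeeze_tube: Bystander: white tube lying down, 20 x 100 x 20 mm. Origin: centre of underside.

How it is judged:
By the outcome, as a careful person would: the job done as asked, in the order asked, and still so for the second after the job is handed in, with the robot touching nothing.
It also fails if it takes over 64 s, if anything falls off the work surface, if the arm or the gripper's body presses on something with over 40 N, if the wrist force passes 120 N, or if a joint passes its speed limit or range.

## Working session

There is one attempt and no reset: what is moved stays moved. The work goes in short steps, Python scripts to look and compute and a tool call to move; the robot and the scene stay as the last step left them, time stands still between calls to the robot, and variables do not carry over. Pictures are saved under pics/ and viewed, at most 10 in all, crops included, and the job is handed in when it is done.

Besides the shell and the picture viewer there is one more tool, called after "Request:" as name(argument=value, ...) on one line, values as JSON. apply_moves: Moves the arm, as the interface text tells. Its arguments: {"type":"object","properties":{"targets":{"type":"array","items":{"type":"array"}},"squeeze":{"type":"number"}},"required":["targets"]}

```bash
mkdir -p pics; ls; cat > h.py <<'E'
import numpy as np, cv2
from rig import ctrl, capture, camera_info
def K(ci):
    f=210/np.tan(np.radians(ci["vfov"])/2); return f
def ray(ci,u,v):
    f=K(ci); p=np.array([(u-ci["cx"])/f,(v-ci["cy"])/f]); q=p.copy()
    for _ in range(20): q=p/(1+ci["k1"]*(q@q))
    T=np.array(ci["extrinsics"]); d=T[:3,:3]@np.array([q[0],q[1],1]); return T[:3,3],d
def onz(ci,u,v,z):
    o,d=ray(ci,u,v); return o+d*(z-o[2])/d[2]
def atd(ci,u,v,depth):
    o,d=ray(ci,u,v); return o+d*depth
def tri(c1,p1,c2,p2):
    o1,d1=ray(c1,*p1);o2,d2=ray(c2,*p2)
    A=np.stack([d1,-d2],1); s=np.linalg.lstsq(A,o2-o1,rcond=None)[0]
    a=o1+d1*s[0];b=o2+d2*s[1]; return (a+b)/2,np.linalg.norm(a-b)
def proj(ci,P):
    T=np.linalg.inv(np.array(ci["extrinsics"])); c=T[:3,:3]@np.array(P)+T[:3,3]
    q=c[:2]/c[2]; q=q*(1+ci["k1"]*(q@q)); f=K(ci); return q[0]*f+ci["cx"],q[1]*f+ci["cy"]
E
python3 - <<'E'
from h import *
import pickle
D={}
for n in ["scene","side","wrist"]:
    ci=camera_info(n); im,d=capture(n); D[n]=(ci,im,d); cv2.imwrite(f"pics/{n}0.png",im)
    print(n,ci["vfov"],ci["cx"],ci["cy"],ci["k1"],np.round(ci["extrinsics"],3).tolist(),(d>0).mean())
pickle.dump(D,open("d0.pkl","wb"))
s=ctrl.sense();print(s)
E
```

```text
pics
scene 57.43081465565929 278.4266836911408 205.24233921251556 -0.03684380975486149 [[0.711, -0.428, 0.558, 71.327], [-0.703, -0.427, 0.568, -413.895], [-0.004, -0.797, -0.604, 606.951], [0.0, 0.0, 0.0, 1.0]] 0.9927083333333333
side 42.86454282228366 274.40850101193683 200.52674641588763 -0.08738011557943154 [[-0.915, -0.223, 0.336, 162.219], [-0.403, 0.503, -0.765, 924.644], [0.002, -0.835, -0.55, 710.266], [0.0, 0.0, 0.0, 1.0]] 0.9960459183673469
wrist 67.75041912286616 277.56308360891325 210.2043631506799 -0.01737303073855074 [[0.441, 0.857, 0.269, 162.287], [0.898, -0.42, -0.133, 504.313], [-0.001, 0.3, -0.954, 373.912], [0.0, 0.0, 0.0, 1.0]] 0.9959141156462585
{'time_s': 0.15, 'joints': array([ 8.92582040e-01,  3.13326526e-01,  1.49821838e+00,  2.31183703e-05,
        1.33102024e+00, -2.23379141e-01]), 'dq': array([ 0.00052878, -0.00097374, -0.00040076, -0.00098142,  0.00106848,
       -0.00023336]), 'tau': array([ 1.27162715e-03, -4.12365603e+01, -2.59797817e+01, -9.53395306e-05,
        3.17363476e-03, -1.91321732e-05]), 'eef_pos': array([230.5189742 , 471.48214712, 230.88059367]), 'ee_rot': array([-2.21954306e-04,  2.25464997e-01,  9.74251148e-01, -4.32778112e-04]), 'force': array([ 1.20792044,  0.82396646, -0.68195491]), 'wrist_torque': array([-0.01963416,  0.03516918,  0.03305715]), 'grip_force': 0.0, 'grip_width': 0.9965091731260153}
```

View pics/scene0.png

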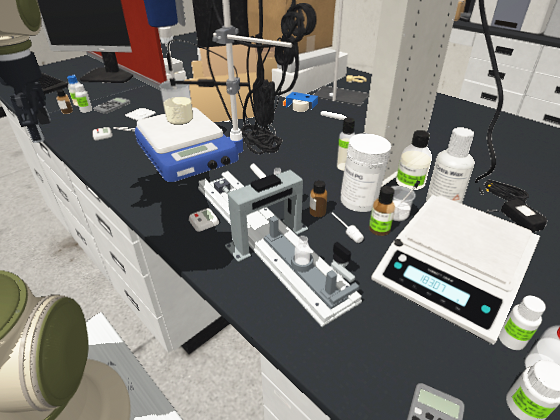

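View pics/side0.png

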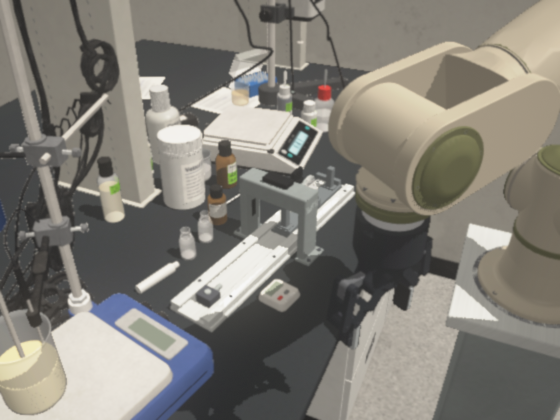

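The scene view shows the clamp wing at about (341,250), rear post (330,283), vial (302,250), front post (274,225) and arch (265,205). The side view shows the gauge block at about (207,296) and the timer at (280,294).

```bash
python3 - <<'E'
from h import *
import pickle
D=pickle.load(open("d0.pkl","rb"))
ci,im,d=D["scene"]
for n,u,v in [("trk near end R",360,294),("near L",325,318),("wing",341,249),("rear",330,277),("vial",302,242),("front",274,220),("archtop",265,200),("far",206,181)]:
    print(n,np.round(atd(ci,u,v,d[v,u]),0))
c=im[165:325,185:385]; cv2.imwrite("pics/c1.png",cv2.resize(c,(750,600),interpolation=cv2.INTER_CUBIC))
ci,im,d=D["side"]
for n,u,v in [("gauge",207,293),("endL",180,303),("endR",211,325),("vialA",188,245),("vialB",205,220),("timer",280,294),("rear",332,172)]:
    print(n,np.round(atd(ci,u,v,d[v,u]),0))
c=im[150:330,160:385]; cv2.imwrite("pics/c2.png",cv2.resize(c,(750,600),interpolation=cv2.INTER_CUBIC))
E
```

```text
trk near end R [ 520. -180.   27.]
near L [ 432. -166.   22.]
wing [ 551. -104.   73.]
rear [ 474. -138.   78.]
vial [492. -51.  96.]
front [513.  50.  81.]
archtop [500.  62. 135.]
far [547. 354.  24.]
gauge [562. 317.  37.]
endL [600. 351.  27.]
endR [529. 364.  13.]
vialA [664. 216.  42.]
vialB [665. 143.  57.]
timer [448. 246.  17.]
rear [ 476. -126.   75.]
```

View pics/c1.png

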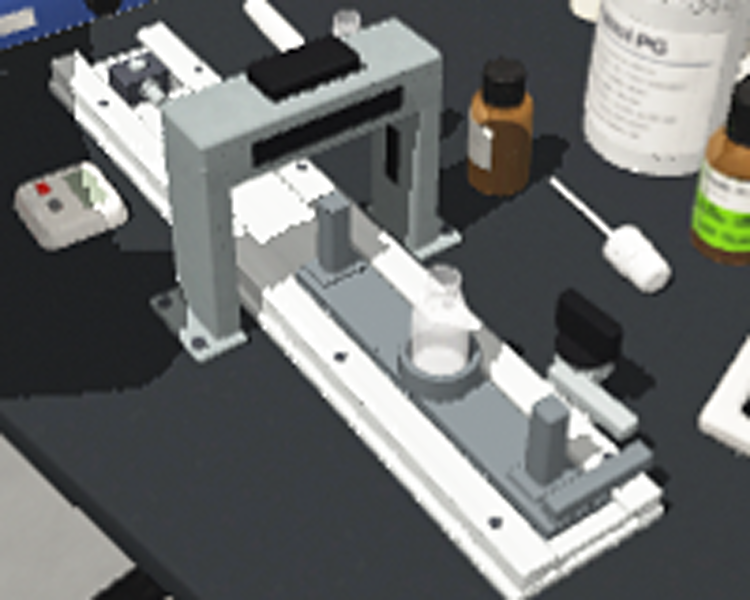

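View pics/c2.png

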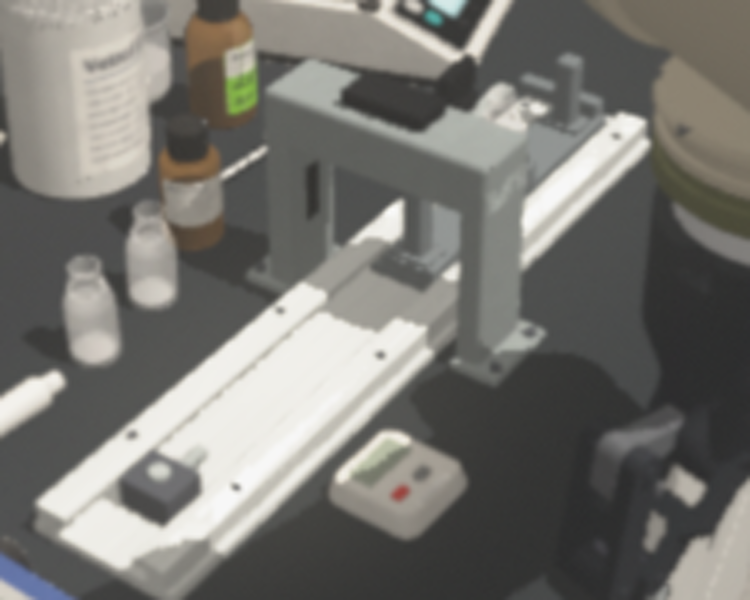

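The scene crop shows the rear post top at crop (549,404), front post top (333,200), wing (588,325) and lug behind the clamp arm. The side crop shows the rear post top at (569,62), and the gauge at (160,480) with its pin tip at about (203,452).

```bash
python3 - <<'E'
from h import *
import pickle
D=pickle.load(open("d0.pkl","rb"))
cs,ims,ds=D["scene"]; cd,imd,dd=D["side"]
S=lambda u,v:(185+(u+.5)/3.75-.5,165+(v+.5)/3.75-.5)
L=lambda u,v:(160+(u+.5)/3.333-.5,150+(v+.5)/3.333-.5)
r,e=tri(cs,S(549,404),cd,L(569,62)); print("rear tri",r.round(1),e)
print("rear@80",onz(cs,*S(549,404),80).round(1),onz(cd,*L(569,62),80).round(1))
f=onz(cs,*S(333,200),80); print("front@80",f.round(1))
r80=onz(cs,*S(549,404),80); v=f-r80; print("len",np.linalg.norm(v),"yaw",np.degrees(np.arctan2(-v[0],v[1])))
# wing top corners in scene crop, black top face
print("wing top",onz(cs,*S(562,294),76.5).round(1),onz(cs,*S(617,330),76.5).round(1))
# rail outer upper edge, robot side (scene crop) & side view far/near edges
for a,z in [((262,318),24),((524,580),24),((72,80),24)]: print("railS",onz(cs,*S(*a),z).round(1))
for a in [(38,512),(400,205),(220,545),(640,125)]: print("railL",onz(cd,*L(*a),24).round(1))
# arch lintel top corners z150
print("archS",[onz(cs,*S(*a),150).round(1).tolist() for a in [(165,105),(205,148),(440,55),(398,22)]])
print("archL",[onz(cd,*L(*a),150).round(1).tolist() for a in [(268,88),(486,172),(527,140),(310,62)]])
print("tip",onz(cd,*L(203,450),20).round(1), "gaugefront", [onz(cd,*L(*a),30).round(1).tolist() for a in [(120,480),(155,452),(200,482),(165,512)]])
E
```

```text
rear tri [ 482.5 -133.2   79.7] 0.49490172788381287
rear@80 [ 482.5 -133.3   80. ] [ 482.  -132.4   80. ]
front@80 [518.3  56.6  80. ]
len 193.2418597083538 yaw -10.656938902238664
wing top [552.7 -85.6  76.5] [ 551.3 -123.5   76.5]
railS [460.6  57.6  24. ]
railS [ 428.4 -167.6   24. ]
railS [528.1 338.2  24. ]
railL [615.9 356.5  24. ]
railL [552.6   5.5  24. ]
railL [513.7 337.7  24. ]
railL [ 433.3 -160.1   24. ]
archS [[451.2, 119.1, 150.0], [441.4, 73.3, 150.0], [595.0, 45.7, 150.0], [603.7, 87.7, 150.0]]
archL [[605.2, 90.6, 150.0], [449.3, 123.8, 150.0], [439.5, 82.2, 150.0], [595.6, 51.4, 150.0]]
tip [559.9 271.9  20. ] gaugefront [[584.3, 321.6, 30.0], [578.0, 293.9, 30.0], [543.3, 304.9, 30.0], [549.3, 333.2, 30.0]]
```

Request:
apply_moves(targets=[[60,[321,-576,0],[0,0,-75]],[60,[321,-576,0],[0,0,-75]],[60,[321,-576,0],[0,0,-75]],[60,[321,-576,0],[0,0,-75]],[60,[321,-576,0],[0,0,-75]],[60,[321,-576,0],[0,0,-75]],[60,[321,-576,0],[0,0,-75]],[60,[321,-576,0],[0,0,-75]],[60,[321,-576,0],[0,0,-75]],[60,[321,-576,0],[0,0,-75]],[60,[321,-576,0],[0,0,-75]],[60,[321,-576,0],[0,0,-75]],[60,[321,-576,0],[0,0,-75]],[60,[321,-576,0],[0,0,-75]],[60,[321,-576,-30],[0,0,-75]],[60,[321,-576,-60],[0,0,-75]],[60,[321,-576,-60],[0,0,-75]],[60,[321,-576,-60],[0,0,-75]]], squeeze=40)

```text
time_s: 1.95
eef_pos: [551.7, -104.1, 172.1]
ee_rot: [0.0, 0.772, 0.636, 0.0]
force: [0.3, -0.4, -0.2]
grip_width: 0.703
grip_force: 0.0
```

```bash
python3 - <<'E'
from h import *
import pickle
s=ctrl.sense();print(s["time_s"],s["eef_pos"],s["ee_rot"],s["joints"],s["force"])
ci=camera_info("wrist");im,d=capture("wrist");pickle.dump((ci,im,d),open("w1.pkl","wb"));cv2.imwrite("pics/w1.png",im)
print(proj(ci,[552,-104,76.5]),proj(ci,[482,-133,80]))
E
```

```text
1.95 [ 551.74199731 -104.07946593  172.05740636] [2.01372887e-06 7.71821409e-01 6.35839376e-01 2.28103308e-05] [-3.95109166e-01  4.42901890e-01  1.47111849e+00  4.08236493e-05
  1.22754738e+00 -2.02517697e-01] [ 0.26644502 -0.429448   -0.24107299]
(np.float64(277.08975406590537), np.float64(211.08359965356618)) (np.float64(201.18462813766035), np.float64(260.4923155353758))
```

View pics/w1.png

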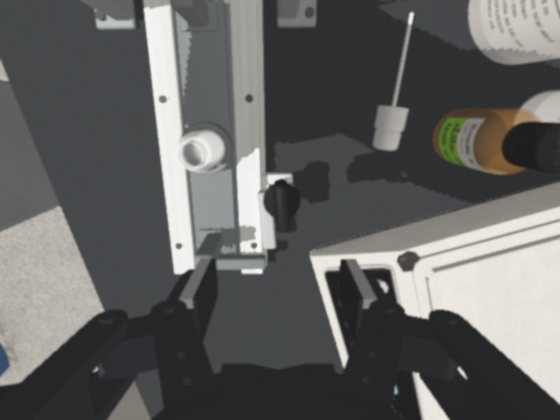

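The wrist view shows the wing's top from about (284,183) to (283,232), the rear post top near (205,245) and the balance corner near (312,252), so I check clearance there.

```bash
python3 - <<'E'
from h import *
import pickle
ci,im,d=pickle.load(open("w1.pkl","rb"))
# height-mapped points
P=np.full((420,560,3),np.nan)
for v in range(160,300):
    for u in range(150,420):
        if d[v,u]>0: P[v,u]=atd(ci,u,v,d[v,u])
g=im.max(2)
z=P[...,2]
m=(z>66)&(z<90)&(g<70)&(np.arange(560)[None]>255)&(np.arange(560)[None]<310)&(np.arange(420)[:,None]<245)
ys,xs=np.nonzero(m);r=cv2.minAreaRect(np.stack([xs,ys],1).astype(np.float32));print("wing",len(xs),r,np.median(z[m]))
print(onz(ci,*r[0],76.5)); Q=np.array([onz(ci,*p,76.5)[:2] for p in cv2.boxPoints(r)]);print(Q.round(1))
m=(z>70)&(z<90)&(np.arange(560)[None]>185)&(np.arange(560)[None]<240)&(np.arange(420)[:,None]>228)&(np.arange(420)[:,None]<256)
ys,xs=np.nonzero(m);
if len(xs): r=cv2.minAreaRect(np.stack([xs,ys],1).astype(np.float32));print("rear",len(xs),r,onz(ci,*r[0],80),np.median(z[m]))
for u,v in [(316,254),(325,262),(340,252),(400,245),(318,265)]: print("bal",u,v,P[v,u].round(0))
cv2.imwrite("pics/w1c.png",cv2.resize(im[160:290,170:350],(800,578),interpolation=cv2.INTER_CUBIC))
E
```

```text
wing 718 ((281.58624267578125, 207.0345001220703), (50.49165725708008, 14.782095909118652), 85.2363510131836) 74.3069231266659
[ 556.17123692 -101.36979162   76.5       ]
[[ 552.7  -80.4]
 [ 564.1  -81.6]
 [ 559.8 -123.4]
 [ 547.8 -122.2]]
rear 101 ((204.0, 252.5), (5.0, 20.0), 90.0) [ 486.21520571 -126.41170277   80.        ] 75.44733026729995
bal 316 254 [ 579. -170.   30.]
bal 325 262 [ 586. -177.   38.]
bal 340 252 [ 601. -168.   40.]
bal 400 245 [ 653. -163.   56.]
bal 318 265 [ 579. -181.   32.]
```

View pics/w1c.png

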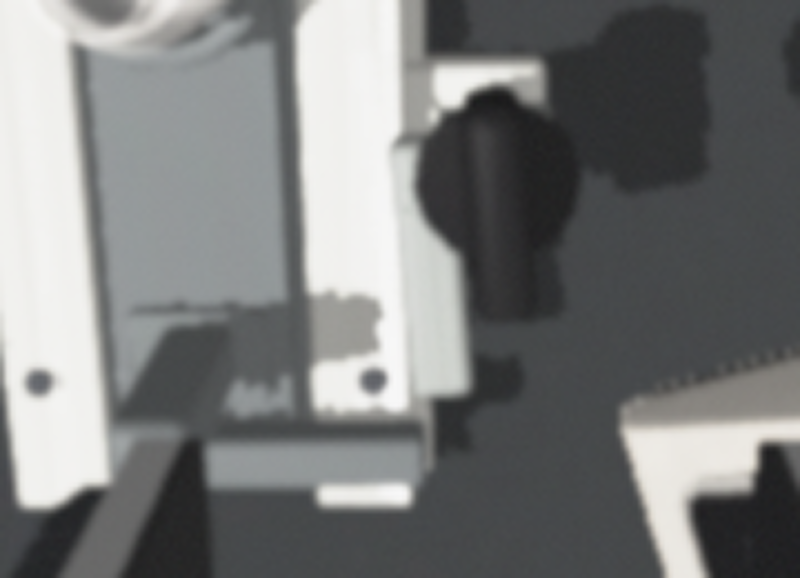

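The crop shows the wing as a stripe with its centre at about crop (502,207), so full image (283,207). The balance corner is at crop (622,410), behind and to the right of it.

```bash
python3 - <<'E'
from h import *
import pickle
ci,im,d=pickle.load(open("w1.pkl","rb"))
D=pickle.load(open("d0.pkl","rb"));cs=D["scene"][0]
print(onz(ci,283,207,76.5), tri(ci,(283,207),cs,(185+590/3.75,165+312/3.75)))
# wing axis
a=onz(ci,170+497/4.444,160+115/4.444,76.5);b=onz(ci,170+508/4.444,160+318/4.444,76.5);print(a,b,np.degrees(np.arctan2(a[0]-b[0],a[1]-b[1])))
# rail left outer edge, z24, from wrist; inner right rail edge
for e in [((80,60),(108,485)),((300,120),(313,410))]:
    a,b=[onz(ci,170+u/4.444,160+v/4.444,24) for u,v in e];print(a,b,np.degrees(np.arctan2(a[0]-b[0],a[1]-b[1])))
E
```

```text
[ 557.28234656 -101.55902343   76.5       ] (array([ 556.96378607, -103.0991393 ,   70.99753741]), np.float64(0.2932558631018196))
[559.62612056 -84.46282642  76.5       ] [ 554.39742689 -122.35915119   76.5       ] 7.855708530964358
[473.53521314 -67.66870581  24.        ] [ 452.11024661 -165.79047196   24.        ] 12.317257708170544
[516.34245789 -89.39642053  24.        ] [ 503.55942362 -156.29578379   24.        ] 10.81759929967887
```

Request:
apply_moves(targets=[[45,[4.5,2,-40],[0,0,0]],[45,[4.5,2,-70],[0,0,0]],[45,[4.5,2,-95],[0,0,0]],[45,[4.5,2,-110],[0,0,0]],[45,[4.5,2,-120],[0,0,0]],[45,[4.5,2,-125],[0,0,0]],[45,[4.5,2,-125],[0,0,0]],[10,[4.5,2,-125],[0,0,0]],[10,[4.5,2,-125],[0,0,0]],[10,[4.5,2,-125],[0,0,0]],[10,[4.5,2,-125],[0,0,0]],[10,[4.5,2,-125],[0,0,0]],[10,[4.5,2,-125],[0,0,0]]], squeeze=40)

```text
time_s: 3.3
eef_pos: [555.8, -102.2, 49.7]
ee_rot: [-0.0, 0.772, 0.636, -0.0]
force: [-14.0, 5.0, 27.9]
grip_width: 0.134
grip_force: 49.8
```

Request:
apply_moves(targets=[[25,[-1,0,3],[0,0,0]],[25,[-1,0,7],[0,0,0]],[25,[-1,0,7],[0,0,0]],[10,[-1,0,7],[0,0,0]],[10,[-1,0,7],[0,0,0]],[10,[-1,0,7],[0,0,0]],[10,[-1,0,7],[0,0,0]],[10,[-1,0,7],[0,0,0]]], squeeze=40)

```text
time_s: 4.1
eef_pos: [555.5, -102.5, 53.6]
ee_rot: [0.0, 0.772, 0.636, 0.0]
force: [0.6, 0.0, 5.6]
grip_width: 0.133
grip_force: 39.3
```

Request:
apply_moves(targets=[[10,[0,0,0],[0,0,5]],[10,[0,0,0],[0,0,10]],[10,[0,0,0],[0,0,15]],[10,[0,0,0],[0,0,20]],[10,[0,0,0],[0,0,25]],[10,[0,0,0],[0,0,30]],[10,[0,0,0],[0,0,35]],[10,[0,0,0],[0,0,40]],[10,[0,0,0],[0,0,45]],[10,[0,0,0],[0,0,50]],[10,[0,0,0],[0,0,55]],[10,[0,0,0],[0,0,60]],[10,[0,0,0],[0,0,65]],[10,[0,0,0],[0,0,70]],[10,[0,0,0],[0,0,75]],[10,[0,0,0],[0,0,80]],[10,[0,0,0],[0,0,85]],[10,[0,0,0],[0,0,88]],[10,[0,0,0],[0,0,90]],[10,[0,0,0],[0,0,90]]])

```text
time_s: 6.1
eef_pos: [554.8, -102.9, 53.5]
ee_rot: [-0.0, 0.096, 0.995, -0.0]
force: [-3.4, -2.7, 7.3]
grip_width: 0.126
grip_force: 39.7
```

```bash
python3 -c "
from h import *
s=ctrl.sense();print(s['wrist_torque'],s['force'],s['ee_rot'],s['joints'])"
```

```text
[-0.43825473  0.48484027  0.073084  ] [-3.42738839 -2.65816416  7.25095766] [-3.96539973e-04  9.59611117e-02  9.95384918e-01 -4.16037874e-04] [-3.90587243e-01  5.94441342e-01  1.57456552e+00 -1.24170954e-03
  9.73103590e-01 -1.76846651e+00]
```

Request:
apply_moves(targets=[[10,[0,0,0],[0,0,1]],[10,[0,0,0],[0,0,2]],[10,[0,0,0],[0,0,3]],[10,[0,0,0],[0,0,3]]])

```text
time_s: 6.5
eef_pos: [554.8, -102.9, 53.6]
ee_rot: [-0.0, 0.071, 0.997, -0.0]
force: [-3.3, -2.2, 7.3]
grip_width: 0.129
grip_force: 47.2
```

```bash
python3 -c "
from h import *
s=ctrl.sense();print(s['wrist_torque'],s['force'],s['ee_rot'],s['joints'])"
```

```text
[-0.49616686  0.56423118 -1.08472098] [-3.33874132 -2.19705457  7.31676885] [-2.96241054e-04  7.14384272e-02  9.97444966e-01 -4.93998316e-05] [-3.90893030e-01  5.94408135e-01  1.57453002e+00 -3.38505976e-04
  9.73186026e-01 -1.81850015e+00]
```

Request:
apply_moves(targets=[[10,[0,0,0],[0,0,0]],[30,[0,0,0],[0,0,0]],[30,[0,0,0],[0,0,0]],[30,[0,0,0],[0,0,0]],[30,[0,0,30],[0,0,-3]],[30,[0,0,60],[0,0,-3]],[50,[0,0,90],[0,0,-3]],[50,[-36,-15,95],[0,0,-3]],[50,[-72,-30,95],[0,0,-3]],[50,[-72,-30,95],[0,0,-3]],[50,[-72,-30,95],[0,0,-3]]])

```text
time_s: 7.6
eef_pos: [483.1, -132.5, 148.5]
ee_rot: [0.0, 0.097, 0.995, 0.0]
force: [-0.1, 0.6, -0.5]
grip_width: 0.582
grip_force: 0.0
```

```bash
python3 - <<'E'
from h import *
import pickle
s=ctrl.sense();print(s["time_s"],s["eef_pos"],s["force"])
ci=camera_info("wrist");im,d=capture("wrist");pickle.dump((ci,im,d),open("w2.pkl","wb"));cv2.imwrite("pics/w2.png",im)
print(proj(ci,[482.5,-133,80]),proj(ci,[556,-102.5,76.5]))
E
```

```text
7.6 [ 483.09690418 -132.5132047   148.46847721] [-0.10455711  0.59508289 -0.47954267]
(np.float64(277.99775187220155), np.float64(222.0361062477467)) (np.float64(333.6631848373069), np.float64(299.1578649789168))
```

View pics/w2.png

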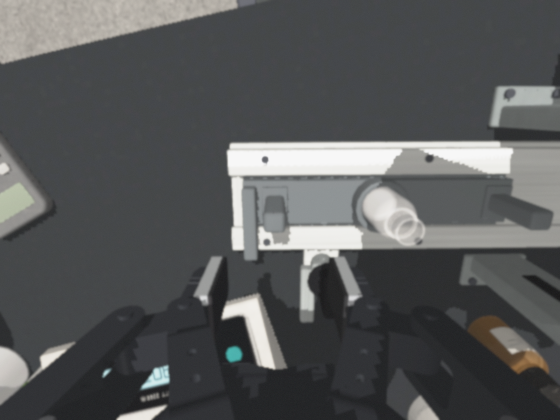

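The clamp arm now points away from the track, at about (308,290), so it is free. The rear post top is near (274,220), the vial stands upright at (390,210), and the rails run level in the image, so the yaw is right.

```bash
python3 - <<'E'
from h import *
import pickle
ci,im,d=pickle.load(open("w2.pkl","rb"))
D=pickle.load(open("d0.pkl","rb"));cs=D["scene"][0]
print(onz(ci,274,219,80),tri(ci,(274,219),cs,(185+549.5/3.75-.5,165+404.5/3.75-.5)))
g=im[195:245,255:300].max(2); 
zz=np.array([[atd(ci,u,v,d[v,u])[2] if d[v,u]>0 else 0 for u in range(255,300)] for v in range(195,245)])
m=(zz>72); ys,xs=np.nonzero(m);print(len(xs),xs.min()+255,xs.max()+255,ys.min()+195,ys.max()+195,zz.max())
for e in [((232,150),(505,150)),((240,228),(300,228))]:
    a,b=[onz(ci,u,v,24) for u,v in e];print(a,b,np.degrees(np.arctan2(b[0]-a[0],b[1]-a[1])))
E
```

```text
[ 479.68406647 -135.35869129   80.        ] (array([ 478.70949722, -135.32837774,   84.24605119]), np.float64(1.0447095207281814))
481 263 284 209 232 82.46350655910362
[ 431.11776136 -162.44706547   24.        ] [475.85103487  65.90095067  24.        ] 11.083852965567054
[ 501.05114276 -171.95502557   24.        ] [ 511.68931615 -118.20472478   24.        ] 11.19520685351462
```

Request:
apply_moves(targets=[[50,[-2,-1.5,-40],[0,0,0]],[50,[-2,-1.5,-75],[0,0,0]],[50,[-2,-1.5,-95],[0,0,0]],[50,[-2,-1.5,-100],[0,0,0]],[50,[-2,-1.5,-100],[0,0,0]],[14,[-2,-1.5,-100],[0,0,0]],[14,[-2,-1.5,-100],[0,0,0]],[14,[-2,-1.5,-100],[0,0,0]],[14,[-2,-1.5,-100],[0,0,0]],[14,[-2,-1.5,-100],[0,0,0]],[14,[-2,-1.5,-100],[0,0,0]]], squeeze=30)

```text
time_s: 8.75
eef_pos: [481.8, -134.1, 49.4]
ee_rot: [0.001, 0.096, 0.995, -0.0]
force: [-0.7, 0.6, 6.6]
grip_width: 0.181
grip_force: 30.3
```

Request:
apply_moves(targets=[[14,[0.2,1,0],[0,0,0]],[14,[0.6,3,0],[0,0,0]],[14,[1.2,6,0],[0,0,0]],[14,[1.9,10,0],[0,0,0]],[14,[2.7,14,0],[0,0,0]],[14,[3.5,18,0],[0,0,0]],[14,[4.3,22,0],[0,0,0]],[14,[4.9,25,0],[0,0,0]]])

```text
time_s: 9.55
eef_pos: [486.9, -109.5, 49.4]
ee_rot: [0.001, 0.096, 0.995, -0.001]
force: [-0.4, -4.2, 5.4]
grip_width: 0.184
grip_force: 30.1
```

Request:
apply_moves(targets=[[14,[0.4,2,0],[0,0,0]],[14,[1.2,6,0],[0,0,0]],[14,[2.3,12,0],[0,0,0]],[14,[3.5,18,0],[0,0,0]],[14,[4.7,24,0],[0,0,0]],[14,[5.9,30,0],[0,0,0]],[14,[7.0,36,0],[0,0,0]],[14,[8.2,42,0],[0,0,0]],[14,[9.4,48,0],[0,0,0]],[14,[10.6,54,0],[0,0,0]],[14,[11.7,60,0],[0,0,0]],[14,[12.9,66,0],[0,0,0]],[14,[14.1,72,0],[0,0,0]],[14,[15.3,78,0],[0,0,0]],[14,[16.4,84,0],[0,0,0]],[14,[17.6,90,0],[0,0,0]],[14,[18.6,95,0],[0,0,0]],[14,[19.1,97.5,0],[0,0,0]],[14,[19.3,98.5,0],[0,0,0]],[14,[19.3,98.5,0],[0,0,0]]])

```text
time_s: 11.55
eef_pos: [506.2, -10.7, 49.4]
ee_rot: [0.001, 0.096, 0.995, -0.0]
force: [-0.4, -0.5, 6.0]
grip_width: 0.183
grip_force: 30.1
```

Request:
apply_moves(targets=[[45,[0,0,0],[0,0,0]],[45,[0,0,0],[0,0,0]],[45,[0,0,0],[0,0,0]],[45,[0,0,0],[0,0,0]],[45,[0,0,25],[0,0,0]],[45,[0,0,70],[0,0,0]],[45,[0,0,120],[0,0,0]],[45,[0,0,165],[0,0,0]],[45,[0,0,180],[0,0,0]],[45,[9,45,180],[0,0,0]],[45,[18,92,180],[0,0,0]],[45,[27,140,180],[0,0,0]],[45,[37,191,180],[0,0,0]],[45,[37,191,180],[0,0,0]],[45,[37,191,140],[0,0,0]],[45,[37,191,110],[0,0,0]],[45,[37,191,100],[0,0,0]],[45,[37,191,100],[0,0,0]],[45,[37,191,100],[0,0,0]]])

```text
time_s: 13.45
eef_pos: [543.1, 180.4, 149.8]
ee_rot: [0.001, 0.097, 0.995, 0.0]
force: [-0.8, 0.9, 0.7]
grip_width: 0.524
grip_force: 0.0
```

```bash
python3 - <<'E'
from h import *
import pickle
s=ctrl.sense();print(s["time_s"],s["eef_pos"],s["force"])
ci=camera_info("wrist");im,d=capture("wrist");pickle.dump((ci,im,d),open("w3.pkl","wb"));cv2.imwrite("pics/w3.png",im)
print(proj(ci,[543.5,180.6,80]),proj(ci,[560,272,20]))
zz=np.array([[atd(ci,u,v,d[v,u])[2] if d[v,u]>0 else 0 for u in range(560)] for v in range(420)])
np.save("z3.npy",zz)
m=(zz>72)&(zz<90);m[:, :250]=0;m[:,310:]=0;m[260:]=0;ys,xs=np.nonzero(m);print(len(xs),xs.min(),xs.max(),ys.min(),ys.max())
E
```

```text
13.45 [543.09224273 180.40035377 149.80329448] [-0.79633287  0.94184039  0.7068758 ]
(np.float64(279.10611036260195), np.float64(222.37377082744337)) (np.float64(381.28623568143826), np.float64(198.29982069352255))
477 267 288 210 232
```

View pics/w3.png

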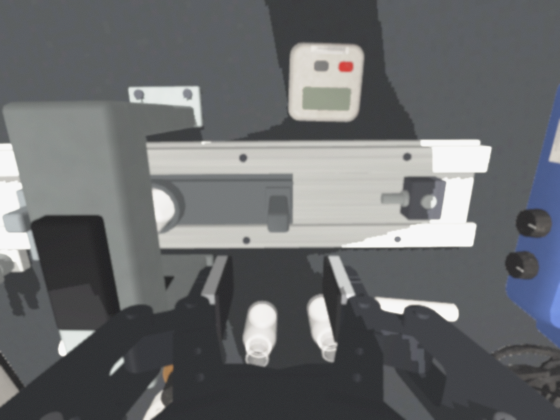

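The wrist view shows the front post top at (278,221), the sled's front edge at about (292,200) and the plunger tip at about (382,198). The vial at (160,208) is partly hidden by the arch.

```bash
python3 - <<'E'
from h import *
import pickle
ci,im,d=pickle.load(open("w3.pkl","rb"));zz=np.load("z3.npy")
print("front",onz(ci,277.5,220,80))
print([ (u,round(zz[190,u]),int(im[190,u].max())) for u in range(284,300,2)])
print("pin",[ (u,round(zz[198,u],1),int(im[198,u].max())) for u in range(374,412,2)])
ey=np.array([.1925,.981,0])
for z in (18,26): print("nose",z,onz(ci,292.5,190,z), onz(ci,292.5,190,z)@ey)
t=onz(ci,382,198,20);print("tip",t,t@ey, onz(ci,382,198,25)@ey)
E
```

```text
front [541.49284513 179.81375684  80.        ]
[(284, 30, 123), (286, 30, 122), (288, 31, 122), (290, 31, 117), (292, 27, 144), (294, 9, 200), (296, 9, 204), (298, 9, 204)]
pin [(374, np.float64(7.4), 201), (376, np.float64(9.5), 200), (378, np.float64(8.0), 200), (380, np.float64(8.5), 177), (382, np.float64(22.3), 146), (384, np.float64(25.6), 155), (386, np.float64(25.9), 157), (388, np.float64(25.1), 157), (390, np.float64(25.6), 156), (392, np.float64(25.5), 156), (394, np.float64(26.1), 157), (396, np.float64(25.6), 157), (398, np.float64(24.9), 155), (400, np.float64(25.2), 157), (402, np.float64(24.9), 154), (404, np.float64(25.6), 154), (406, np.float64(27.4), 157), (408, np.float64(28.6), 138), (410, np.float64(28.4), 93)]
nose 18 [537.34623453 194.46944113  18.        ] 294.2136718989329
nose 26 [535.33054649 194.46144741  26.        ] 293.81781010994894
tip [559.84399105 272.66354918  20.        ] 375.25291001954275 373.5180764158779
```

Request:
apply_moves(targets=[[45,[-0.5,-0.5,-40],[0,0,0]],[45,[-0.5,-0.5,-75],[0,0,0]],[45,[-0.5,-0.5,-95],[0,0,0]],[45,[-0.5,-0.5,-100],[0,0,0]],[45,[-0.5,-0.5,-100],[0,0,0]],[14,[-0.5,-0.5,-100],[0,0,0]],[14,[-0.5,-0.5,-100],[0,0,0]],[14,[-0.5,-0.5,-100],[0,0,0]],[14,[-0.5,-0.5,-100],[0,0,0]],[14,[-0.5,-0.5,-100],[0,0,0]],[14,[-0.5,-0.5,-100],[0,0,0]]], squeeze=30)

```text
time_s: 14.6
eef_pos: [542.8, 180.3, 49.9]
ee_rot: [0.001, 0.096, 0.995, 0.0]
force: [-0.3, 0.1, 6.2]
grip_width: 0.186
grip_force: 30.3
```

Now advance 70 mm along the track.

Request:
apply_moves(targets=[[14,[0.4,2,0],[0,0,0]],[14,[1.2,6,0],[0,0,0]],[14,[2.2,11,0],[0,0,0]],[14,[3.1,16,0],[0,0,0]],[14,[4.1,21,0],[0,0,0]],[14,[5.1,26,0],[0,0,0]],[14,[6.1,31,0],[0,0,0]],[14,[7.1,36,0],[0,0,0]],[14,[8,41,0],[0,0,0]],[14,[9,46,0],[0,0,0]],[14,[10,51,0],[0,0,0]],[14,[11,56,0],[0,0,0]],[14,[12,61,0],[0,0,0]],[14,[12.7,65,0],[0,0,0]],[14,[13.1,67,0],[0,0,0]],[14,[13.3,68,0],[0,0,0]],[14,[13.4,68.7,0],[0,0,0]]])

```text
time_s: 16.3
eef_pos: [556.2, 248.5, 49.9]
ee_rot: [0.001, 0.096, 0.995, -0.0]
force: [-1.2, -3.2, 6.9]
grip_width: 0.185
grip_force: 30.3
```

Request:
apply_moves(targets=[[14,[0.2,1,0],[0,0,0]],[14,[0.4,2,0],[0,0,0]],[14,[0.6,3,0],[0,0,0]],[14,[0.8,4,0],[0,0,0]]])

```text
time_s: 16.7
eef_pos: [557.0, 252.5, 50.0]
ee_rot: [0.001, 0.096, 0.995, -0.0]
force: [-1.1, -3.9, 7.1]
grip_width: 0.182
grip_force: 30.3
```

Request:
apply_moves(targets=[[14,[0.2,1,0],[0,0,0]],[14,[0.4,2,0],[0,0,0]]])

```text
time_s: 16.9
eef_pos: [557.4, 254.5, 50.0]
ee_rot: [0.001, 0.096, 0.995, -0.0]
force: [-1.0, -4.3, 7.9]
grip_width: 0.182
grip_force: 30.3
```

Request:
apply_moves(targets=[[14,[0.2,1,0],[0,0,0]],[14,[0.4,2,0],[0,0,0]]])

```text
time_s: 17.1
eef_pos: [557.8, 256.5, 49.9]
ee_rot: [0.001, 0.096, 0.995, -0.0]
force: [-0.1, -3.4, 7.9]
grip_width: 0.181
grip_force: 30.3
```

Request:
apply_moves(targets=[[14,[0.2,1,0],[0,0,0]]])

```text
time_s: 17.2
eef_pos: [558.0, 257.5, 49.9]
ee_rot: [0.001, 0.096, 0.995, -0.0]
force: [-0.5, -3.5, 6.9]
grip_width: 0.182
grip_force: 30.3
```

Request:
apply_moves(targets=[[14,[0.2,1,0],[0,0,0]]])

```text
time_s: 17.3
eef_pos: [558.2, 258.5, 49.9]
ee_rot: [0.001, 0.096, 0.995, -0.0]
force: [-0.8, -3.9, 6.2]
grip_width: 0.185
grip_force: 30.3
```

Request:
apply_moves(targets=[[14,[0.2,1,0],[0,0,0]]])

```text
time_s: 17.4
eef_pos: [558.3, 259.5, 49.9]
ee_rot: [0.001, 0.096, 0.995, -0.0]
force: [-1.4, -3.7, 6.7]
grip_width: 0.178
grip_force: 30.3
```

Request:
apply_moves(targets=[[14,[0.2,1,0],[0,0,0]]])

```text
time_s: 17.5
eef_pos: [558.5, 260.2, 49.9]
ee_rot: [0.001, 0.096, 0.995, -0.0]
force: [-2.4, -9.1, 8.9]
grip_width: 0.185
grip_force: 30.6
```

Request:
apply_moves(targets=[[14,[0.2,1,0],[0,0,0]]])

```text
time_s: 17.6
eef_pos: [558.6, 260.8, 49.9]
ee_rot: [0.001, 0.096, 0.995, -0.001]
force: [-3.1, -9.6, 8.8]
grip_width: 0.183
grip_force: 30.6
```

Request:
apply_moves(targets=[[14,[0.2,1,0],[0,0,0]],[14,[0.4,2,0],[0,0,0]],[14,[0.6,3,0],[0,0,0]],[14,[0.8,4,0],[0,0,0]],[14,[1,5,0],[0,0,0]]])

```text
time_s: 18.1
eef_pos: [559.5, 265.7, 49.9]
ee_rot: [0.001, 0.096, 0.995, -0.001]
force: [-2.8, -8.0, 8.1]
grip_width: 0.181
grip_force: 30.6
```

Request:
apply_moves(targets=[[14,[0.2,1,0],[0,0,0]],[14,[0.4,2,0],[0,0,0]],[14,[0.6,2.8,0],[0,0,0]],[14,[0.6,2.8,0],[0,0,0]]])

```text
time_s: 18.5
eef_pos: [560.1, 268.6, 49.9]
ee_rot: [0.001, 0.096, 0.995, -0.001]
force: [-2.6, -7.7, 8.5]
grip_width: 0.185
grip_force: 30.6
```

```bash
python3 - <<'E'
from h import *
import pickle
s=ctrl.sense();print(s["time_s"],s["eef_pos"],s["force"])
D=[(n,camera_info(n))+capture(n) for n in ("wrist","side")];pickle.dump(D,open("w4.pkl","wb"))
cv2.imwrite("pics/w4.png",np.hstack([cv2.resize(D[0][2][140:260,260:440],(400,267)),cv2.resize(D[1][2][200:320,170:350],(400,267))]))
E
```

```text
18.5 [560.09144265 268.60272563  49.93929124] [-2.59983909 -7.68829402  8.46722451]
```

View pics/w4.png

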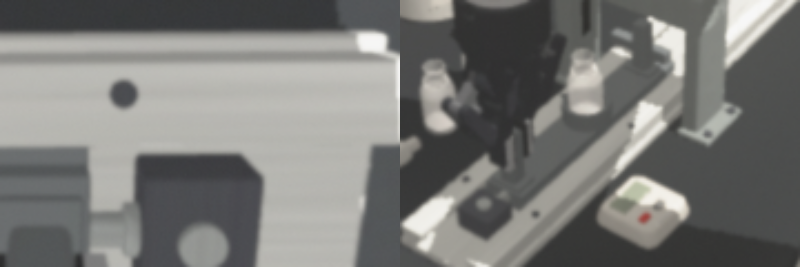

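The sled's nose rests on the pin, which is partly in. The vial stands upright past the arch, so I release and retreat straight up.

Request:
apply_moves(targets=[[45,[0,0,0],[0,0,0]],[45,[0,0,0],[0,0,0]],[45,[0,0,0],[0,0,0]],[45,[0,0,0],[0,0,0]],[45,[0,0,15],[0,0,0]],[45,[0,0,40],[0,0,0]],[45,[0,0,75],[0,0,0]],[45,[0,0,100],[0,0,0]],[45,[0,0,100],[0,0,0]],[45,[0,0,100],[0,0,0]]])

```text
time_s: 19.6
eef_pos: [559.4, 269.7, 149.0]
ee_rot: [0.0, 0.096, 0.995, 0.0]
force: [-0.6, -1.1, 0.5]
grip_width: 0.525
grip_force: 0.0
```

```bash
python3 - <<'E'
from h import *
s=ctrl.sense();print(s["time_s"],s["eef_pos"],s["force"])
ci=camera_info("wrist");im,d=capture("wrist")
ey=np.array([.1925,.981,0])
zz=np.array([[atd(ci,u,v,d[v,u])[2] if d[v,u]>0 else 0 for u in range(560)] for v in range(420)])
m=(zz>72)&(zz<90);m[:,:250]=0;m[:,310:]=0;m[260:]=0;ys,xs=np.nonzero(m);c=((xs.min()+xs.max())/2,(ys.min()+ys.max())/2-1)
p=onz(ci,*c,80);print(c,p,"nose s",p@ey+13,"pushed since tip 375.25:",p@ey+13-375.25,"rel. travel:",p@ey-280.6)
cv2.imwrite("pics/w5.png",im)
E
```

```text
19.6 [559.42044358 269.72487718 148.99232466] [-0.60110359 -1.09677246  0.47201438]
(np.float64(276.0), np.float64(222.0)) [558.76940379 267.7994774   80.        ] nose s 383.2743975617112 pushed since tip 375.25: 8.024397561711226 rel. travel: 89.6743975617112
```

View pics/w5.png

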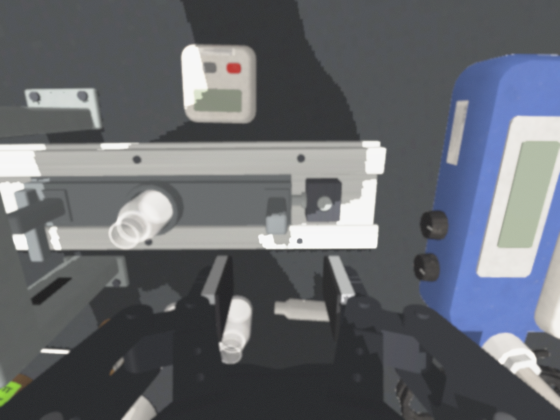

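The vial stands upright in its cup at (145,215), the sled sits against the pin at (298,200), and the spare vials and timer are still in place. The plunger is about 8–9 mm in, so I hand the job in.

```bash
python3 -c "
from rig import ctrl
print(ctrl.finish_job())"
```

```text
the job is handed in; nothing more can be done
None
```

The job is handed in: the clamp was turned a full quarter turn counter-clockwise to its stop, and the sled slid under the arch with the vial upright until the plunger was about 8–9 mm in of its 18 mm, at 19.6 s of the 64 s allowed.

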